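Transfer a sterilised tray with a lifter

TASK

The small perforated tray with the forceps in it has just been sterilised, so the gripper must not touch it: take the lifter by its orange handle, slide the blade under the tray between its runners, lift it clear of the table and carry it level to the green stand. Set it down gently, centred and square with a runner on each rail, draw the blade out, lay the lifter flat back on its blue mat and let go. Keep the forceps in the tray and leave the steel bowl and the swab pot where they stand.

Things in the scene. Friction and masses are not known exactly. Their poses are not given: they have to be found in the camera images.
- tray: Shallow perforated steel tray, loose: 110 mm (x) by 160 mm (y), 17 mm high, about 0.18 kg. Origin: centre of its underside, at the foot of the runners. Two blue runners, 8 wide, 7 high, run along its x at y = -66 and +66 mm; between them (124 mm clear) its flat underside is 7 mm above the table. +x points away from the robot, within 0.3 rad of world x.
- tray_mouth (a point): Middle of the tray's near (-x) opening between the runners, where the blade goes in along the tray's +x: at [-55, 0, 3.5] mm in the tray's frame.
- forceps: Steel spring forceps lying loose in the tray, 10 x 146 x 14 mm, long axis y, 0.03 kg. Origin: centre of its underside, 9.5 mm above the tray's origin when it lies in the tray.
- lifter: Flat spatula with an upright handle, 0.16 kg. Flat steel blade 132 long, 80 wide, 2.5 mm thick, from x = -90 to +42 mm; z up. Origin: on the blade's underside, at the point that comes under the tray's centre when the blade is fully in; the tray's near rim is then 4 mm in front of the handle's steel foot (front at x = -59 mm, 8.5 mm high) and 7 mm in front of the handle.
- lifter_grip (a point): Middle of the lifter's upright orange handle, at [-76, 0, 66] mm in the lifter's frame. The handle is 28 mm along x, 18 mm along y, from z = 35 to 95 mm, with flat sides facing +y and -y: pinch it across y from above.
- lifter_tip (a point): Middle of the blade's front edge, at [42, 0, 1] mm in the lifter's frame.
- lifter_mat: Blue plastic mat fixed on the table, 170 mm (x) by 110 mm (y), 2 mm thick; origin: centre of its underside. The lifter starts on it, blade pointing along the mat's +x, lifter origin about 24 mm ahead (+x) of the mat's centre, and goes back the same way.
- stand: Green stand fixed on the table, 140 mm (x) by 190 mm (y); origin: centre of its underside. Two rails along x, x = -65 to 65, y = 52 to 95 mm either side, tops at z = 40 mm. The 104 mm slot between them is open at front (-x, towards the robot), back and top, down to z = 6 mm: the blade can sink into it. Its x is within 0.3 rad of world x; stand and tray may swap sides of the lifter.
- stand_seat (a point): Where the tray's origin belongs: over the stand's centre, at rail height, [0, 0, 40] mm in the stand's frame, tray x along stand x, a runner on each rail. Low lips rise 10 mm above the rails along the outer edges (inner faces y = -91 and +91 mm) and at the back (face x = 65 mm).
- bowl: Small steel bowl standing upside down, loose, 81 mm across, 30 mm high, beyond the lifter; origin: centre of its underside.
- swab_pot: White pot with swabs, loose, 56 mm across, 102 mm high, at the left of the work; origin: centre of its underside.
Mind the look-alikes: they are no part of the job. Leave any yellow look-alike of the forceps alone.

How it is judged (in metres and radians):
On the way, in this order (a step that is already met when the one before it is completed fails the run):
1. the blade is under the tray, which still stands on the table (x of tray in the frame of lifter between -0.035 and 0.035 m and y of tray in the frame of lifter between -0.022 and 0.022 m and height (world z) of tray below 0.004 m and height (world z) of lifter below 0.008 m and angle between the x axis of tray and the x axis of lifter, either way round below 0.25 rad), for 0.1 s.
2. the tray is lifted clear of the table on the blade (height (world z) of tray above 0.04 m and contact force between tray and lifter above 0.3 N and contact force between tray and stand below 0.05 N and angle between tray's own z axis and vertical below 0.2 rad), for 0.2 s.
3. the tray stands centred on the stand's rails and the blade is drawn out from under it (x of tray in the frame of stand between -0.02 and 0.02 m and y of tray in the frame of stand between -0.018 and 0.018 m and z of tray in the frame of stand between 0.036 and 0.044 m and angle between the x axis of tray and the x axis of stand, either way round below 0.15 rad and angle between tray's own z axis and vertical below 0.06 rad and horizontal distance between lifter_tip and tray above 0.06 m and contact force between tray and lifter below 0.05 N), for 0.2 s.
At the end, for the whole second after the job is handed in: Tray at rest and level on both rails, within 20 mm (x), 18 mm (y) and 0.15 rad of the stand's centre and direction, forceps in it. Lifter released, flat on its mat, within 50 mm (x) and 40 mm (y) of its place 24 mm ahead of the mat's centre. Bowl and pot moved under 30 mm (x of tray in the frame of stand between -0.02 and 0.02 m and y of tray in the frame of stand between -0.018 and 0.018 m and z of tray in the frame of stand between 0.036 and 0.044 m and angle between the x axis of tray and the x axis of stand, either way round below 0.15 rad and angle between each of tray, lifter's own z axis and vertical below 0.06 rad and x of forceps in the frame of tray between -0.055 and 0.055 m and y of forceps in the frame of tray between -0.03 and 0.03 m and z of forceps in the frame of tray between 0.0005 and 0.0245 m and linear speed of each of tray, lifter below 0.02 m/s and x of lifter in the frame of lifter_mat between -0.026 and 0.074 m and y of lifter in the frame of lifter_mat between -0.04 and 0.04 m and z of lifter in the frame of lifter_mat between -0.002 and 0.006 m and distance of each of bowl, swab_pot from where it was at the start of the episode below 0.03 m); the robot touches nothing.
It fails at once if the gripper or arm touches the tray or the forceps (contact force between any of the fingers, the arm and tray above 0.5 N or contact force between any of the fingers, the arm and forceps above 0.5 N).
It fails at once if the tray is tipped (more than 0.3 rad from level) (angle between tray's own z axis and vertical above 0.3 rad).
It fails at once if the tray is banged down on the stand (over 40 N) (contact force between tray and stand above 40 N).
It fails at once if the bowl or the swab pot is knocked away (30 mm or more) or over (distance of any of bowl, swab_pot from where it was at the start of the episode above 0.03 m or angle between swab_pot's own z axis and vertical above 0.4 rad).
It also fails if it takes over 64 s, if anything falls off the work surface, if the arm or the gripper's body presses on something with over 40 N, if the wrist force passes 120 N, or if a joint passes its speed limit or range.

ROBOT

A 6-joint arm with a two-finger parallel gripper is mounted at the origin on a cart in front of the work surface, level with it; the furniture and walls round the work are solid. World frame = base frame: x ahead of the robot, y to its left, z up, the work surface at z = 0. Lengths are in mm, angles in rad, forces in N, time in s.
With the tool pointing down it reaches from about 300 to 775 mm from the base axis. Payload 14.6 kg.
Tool frame: the origin (TCP) lies midway between the tips of the shut fingers; the grasp point (between the pads) lies grasp_offset behind it (grasp_offset is the distance from the TCP to the grasp point, in mm); z points along the fingers, y is the line along which they close (so a half turn about z gives the same grasp; the last joint's range is limited). The gripper opens to 94 mm and grips with 3 to 60 N. Pads are 16 mm wide; open, the fingers measure 119 mm over their backs; the gripper's body (75 mm by 177 mm) begins 78 mm behind the grasp point.
Start: joints at [1.107, 0.3, 1.521, -0, 1.321, -0.067], TCP at [212.554, 507.257, 174.246] pointing down, gripper open.
Joint ranges: [-3.03, 3.03], [-0.79, 2.21], [0.23, 2.52], [-1.04, 4.18], [0, 3.07], [-2.55, 2.55]. Speed limits (rad/s): [2.22, 2.22, 2.57, 3.14, 3.14, 3.14].

INTERFACE

Orientations are given as [roll, pitch, yaw] about the fixed x, y, z axes, in that order (R = Rz(yaw) Ry(pitch) Rx(roll)).
In Python, from cell import * gives the robot as it stands. The module is installed in compiled form; this text tells all that it offers.
- The arm moves only by the shell command python3 -m jog 'ROWS' [FORCE]. ROWS is JSON, a list of rows, each a list of 3 entries, a list of its own where there are three numbers: the finger opening in mm, from 0 to 94, then the shift along the tool's x, y, z in units of 50 mm (1.0 is 50 mm), then the turn about the tool's z in units of 180 degrees (1.0 is 180 degrees). In form: [[fingers, [dx, dy, dz], twist], ...]. A call has 1 to 20 rows; each row shifts and turns the commanded pose from where the row before left it, along the tool's axes as they then stand; what a row does not reach is not made up. A row lasts 1/10 s, in which the tool goes at most 50 mm and 8.59 degrees, less where a joint would pass 70% of its speed; a pose out of reach is approached as far as the arm can. A call with a number of a shift or a turn outside -1 to 1 is refused whole. A call with a gripper value outside its range is refused whole. The fingers move at their own pace and stop on an object; FORCE is the grip in N (left out, the last holds). Time passes only in rows, so rows that do not move let the fingers close. It gives the time, the measured TCP pose, the force, the opening and the grip force at its end, in the units of the state.
- read_state(): the state, without advancing time (a new reading comes with each control period).
- camera(name): name is "scene" or "top" or "wrist"; returns the picture (400x640x3 uint8, red, green, blue); there is no depth.
- calibration(name): a dict with "mtx" (3x3 intrinsics, pixels), "cam_to_world" (4x4, takes a point from camera to world coordinates); the wrist camera has in their place "hand_eye" (4x4, takes a point from camera to tool coordinates, whose origin is the TCP and whose axes are the flange's). Camera axes: x right, y down, z forward; pixel columns grow to the right and rows downward; lengths in mm; the calibration is good to about 2 mm. A picture is of the moment at which its call begins: read the wrist's pose just before it. calibration takes no time and is no camera call.
- sign_off(): hands the job in; it is judged then, once.
Trained networks look in the newest picture that a camera, given by its name, has taken for a name from the list of things; names that differ only in an ending like _2 or _b are one class to them, and where a whole thing is asked for, a point or a joint stands for the part that bears it (a point fixed in the world has none). Each returns a list of dicts, best first, with "conf" (0 to 1); they miss things now and then, are a little off and sometimes report something else, mostly with a low value. They report only what shows in the picture. A call takes as long as a camera call. They do not tell look-alikes from the thing itself.
- regions_of(camera, query): "pixels" (400x640 bool, what is visible of it) and "rect" ([centre column, centre row, width, height] in pixels, round what is visible of it).
The state is a dict: "clock": time; "joints": joint angles; "qd": joint speeds; "effort": joint torques, N m; "eef_pos": TCP position; "eef_rot": TCP orientation; "wrist_force": force on the tool from outside, world axes, zero at the start; "moment": the same for the moment, N m; "finger_gap": finger opening in mm; "finger_force": force on a finger pad.
Only numpy, scipy, OpenCV 4.12 (cv2) and the standard library are available. Lean on these libraries where they do the work, as an engineer would, in place of code of your own. Each camera call takes 0.05 s, during which the arm holds its last target. There are 200 camera calls.

## Working session

There is one attempt and no reset: what is moved stays moved. The work goes in short steps, Python scripts to look and compute and a shell command to move; the robot and the scene stay as the last step left them, time stands still between calls to the robot, and variables do not carry over. Pictures are saved under pics/ and viewed, at most 13 in all, crops included, and the job is handed in when it is done.

```bash
mkdir -p pics; python3 - <<'E'
from cell import *
import cv2,numpy as np
s=read_state();print(s)
a=camera("top");b=camera("scene")
cv2.imwrite("pics/top.png",a[:,:,::-1]);cv2.imwrite("pics/scene.png",b[:,:,::-1])
for c in("top","scene"):
    print(c,calibration(c))
    for q in("tray","forceps","lifter","lifter_mat","stand","bowl","swab_pot"):
        print(q,[(round(r["conf"],2),np.round(r["rect"]).tolist()) for r in regions_of(c,q)][:4])
print(calibration("wrist"))
E
```

```text
{'clock': 0.0, 'joints': array([ 1.10738334e+00,  3.00468506e-01,  1.52162819e+00, -3.22788428e-05,
        1.32070968e+00, -6.66276115e-02]), 'qd': array([-5.33449426e-04,  9.42270361e-04,  2.43273963e-04, -2.63041865e-04,
       -1.74832529e-05,  5.74065138e-04]), 'effort': array([-1.33358819e-03, -5.31824470e+01, -3.52719426e+01,  7.06800004e-02,
        2.45752058e-02, -8.07385049e-05]), 'eef_pos': array([212.43080865, 506.968331  , 173.66785422]), 'eef_rot': array([-3.14037954e+00, -4.96121408e-05,  2.74481525e+00]), 'wrist_force': array([-0.24102316, -0.46697864, -0.4928748 ]), 'moment': array([0.02352741, 0.01556725, 0.00894169]), 'finger_force': 0.0, 'finger_gap': 94.30942349992756}
top {'mtx': array([[368.45218243,   0.        , 321.16730213],
       [  0.        , 368.45218243, 202.76785492],
       [  0.        ,   0.        ,   1.        ]]), 'cam_to_world': array([[ 1.33182706e-02, -9.80850074e-01,  1.94308405e-01,
         3.68144521e+02],
       [-9.99394144e-01, -1.93067952e-02, -2.89584481e-02,
         2.02376817e+02],
       [ 3.21553686e-02, -1.93805006e-01, -9.80
[... 1300 characters left out ...]
0, 268.0, 90.0, 74.0])]
bowl [(0.93, [386.0, 194.0, 24.0, 31.0])]
swab_pot [(0.84, [185.0, 181.0, 23.0, 34.0]), (0.59, [352.0, 246.0, 52.0, 49.0]), (0.34, [304.0, 181.0, 63.0, 41.0])]
{'mtx': array([[351.33280978,   0.        , 322.08324251],
       [  0.        , 351.33280978, 201.76838748],
       [  0.        ,   0.        ,   1.        ]]), 'hand_eye': array([[ 5.27975132e-04, -9.73789719e-01, -2.27449563e-01,
         6.65496040e+01],
       [ 9.99999208e-01,  2.54188421e-04,  1.23301465e-03,
         2.67514827e-01],
       [-1.14288194e-03, -2.27450034e-01,  9.73789082e-01,
        -2.11503580e+02],
       [ 0.00000000e+00,  0.00000000e+00,  0.00000000e+00,
         1.00000000e+00]])}
```

```bash
python3 - <<'E'
import cv2
a=cv2.imread("pics/top.png")[120:320,160:460]
cv2.imwrite("pics/topc.png",cv2.resize(a,(800,533),interpolation=cv2.INTER_CUBIC))
import cell
print([n for n in dir(cell) if n[0]!='_'],getattr(cell,'grasp_offset',None))
E
```

```text
['Unreachable', 'calibration', 'camera', 'grasp_offset', 'read_state', 'regions_of', 'sign_off'] 18.8
```

View pics/topc.png

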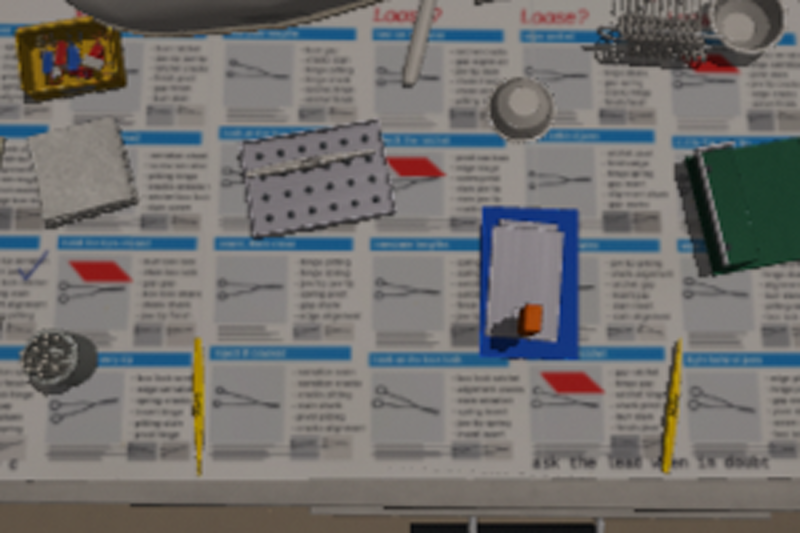

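View pics/scene.png

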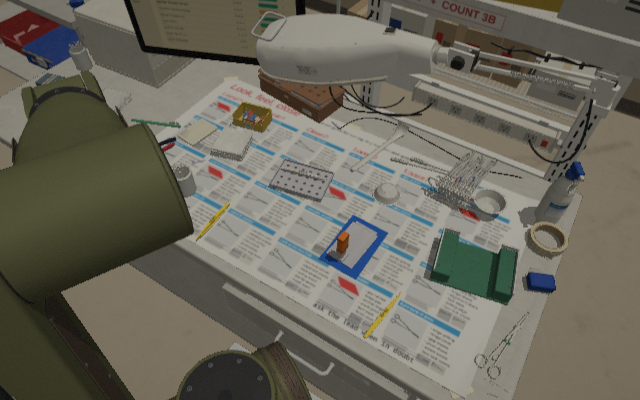

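Seen in the top view: the tray (perforated, forceps inside) is at (281,188), the lifter on its blue mat at (359,224), with its orange handle near (359,239). The bowl is at (356,160), the swab pot at (183,255), and the green stand at about (445,197). Look-alikes: yellow forceps (236,274) and (414,275), a second bowl (440,125), a yellow basket (187,143) and a plain pad (191,184). The real forceps is the steel one at (274,181).

```bash
cat > h.py <<'E'
from cell import *
import cv2,numpy as np
from scipy.spatial.transform import Rotation as R
def pose(c,s=None):
    k=calibration(c)
    if c!="wrist": return k["mtx"],k["cam_to_world"]
    T=np.eye(4);T[:3,:3]=R.from_euler("xyz",s["eef_rot"]).as_matrix();T[:3,3]=s["eef_pos"]
    return k["mtx"],T@k["hand_eye"]
def unproj(uv,z,K,T):
    uv=np.atleast_2d(np.float64(uv));d=np.c_[(uv-K[:2,2])/[K[0,0],K[1,1]],np.ones(len(uv))]@T[:3,:3].T
    return (T[:3,3]+d*((z-T[2,3])/d[:,2])[:,None])[:,:2]
def proj(p,K,T):
    c=(np.atleast_2d(p)-T[:3,3])@T[:3,:3];q=c@K.T
    return q[:,:2]/q[:,2:]
def rect(mask,z,K,T):
    n,l,st,_=cv2.connectedComponentsWithStats(mask.astype(np.uint8))
    if n>1: mask=l==1+np.argmax(st[1:,4])
    p=unproj(np.argwhere(mask)[:,::-1],z,K,T)
    (c,sz,a)=cv2.minAreaRect(p.astype(np.float32))
    a=(a+45)%90-45   # within 45 deg of world x
    return np.round(c,1),np.round(sz,1),round(np.radians(a),3)
E
python3 - <<'E'
from h import *
K,T=pose("top");a=camera("top")
for q,z in(("tray",17),("lifter",3),("lifter_mat",2),("bowl",25),("swab_pot",100)):
    r=regions_of("top",q)
    if r: print(q,r[0]["rect"],rect(r[0]["pixels"],z,K,T))
h=cv2.cvtColor(a,cv2.COLOR_RGB2HSV)
def m(lo,hi): return cv2.inRange(h,lo,hi)>0
print("mat",rect(m((105,150,60),(125,255,255)),2,K,T))
print("handle",rect(m((5,170,80),(18,255,255)),95,K,T))
g=m((60,100,20),(90,255,255));print("stand",rect(g,45,K,T))
crop=a[140:260,400:580][:,:,::-1]
w=camera("scene")[200:330,400:560][:,:,::-1]
cv2.imwrite("pics/stand.png",np.hstack([cv2.resize(crop,(400,300)),cv2.resize(w,(370,300))]))
E
```

```text
tray [280.1, 187.9, 59.3, 44.7] (array([629. , 297.4]), array([111.5, 161. ]), np.float64(0.195))
lifter [357.6, 223.3, 30.5, 44.3] (array([520.8,  64.5]), array([ 84.2, 132.9]), np.float64(-0.06))
lifter_mat [360.0, 225.8, 36.3, 60.1] (array([517.2,  60.2]), array([108.8, 169.5]), np.float64(-0.016))
bowl [356.9, 159.3, 24.2, 22.7] (array([712.7,  69.1]), array([75.6, 76. ]), np.float64(0.023))
swab_pot [458.7, 193.7, 75.4, 62.4] (array([ 600.5, -199.8]), array([139.2, 197.9]), np.float64(0.199))
mat (array([515.6,  58.7]), array([111.5, 169.8]), np.float64(-0.019))
handle (array([465.8,  69.4]), array([16.3, 24.5]), np.float64(-0.008))
stand (array([ 607.9, -218.3]), array([135. , 194.7]), np.float64(0.199))
```

View pics/stand.png

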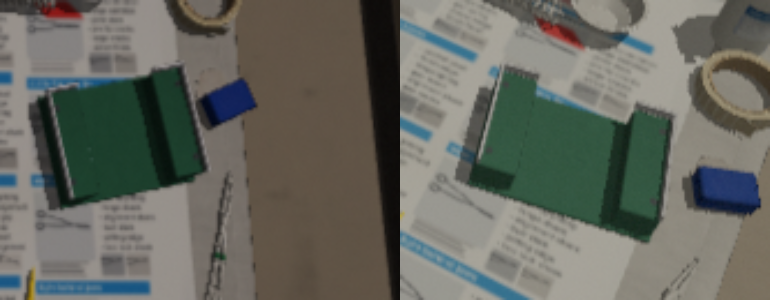

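```bash
cat >> h.py <<'E'
def go(x,y,z,psi):
    "twist first (units), then shift totals (units) in the axes after the twist"
    s=read_state();p=s["eef_pos"];d=np.array([x,y])-p[:2]
    tw=-((psi-s["eef_rot"][2]+np.pi)%(2*np.pi)-np.pi)/np.pi
    c,n=np.cos(psi),np.sin(psi)
    print("twist",round(tw,4),"shift",np.round(np.array([d@[c,n],d@[n,-c],p[2]-z])/50,3),"t",s["clock"])
E
python3 -m jog '[[94,[0,0,0],-0.037],[94,[0,0,0],-0.037],[94,[0,0,0],-0.037]]'
python3 -c "
from h import *
go(467,68,190,3.09)"
```

```text
clock: 1.45
eef_pos: [212.6, 507.3, 174.2]
eef_rot: [3.142, -0.0, 3.098]
wrist_force: [0.3, 0.0, 0.8]
finger_gap: 93.8
finger_force: 0.0
twist 0.0026 shift [-5.535 -8.511 -0.315] t 1.45
```

```bash
python3 -m jog '[[94,[-0.4,-0.6,-0.03],0],[94,[-0.46,-0.71,-0.02],0],[94,[-0.46,-0.71,-0.03],0],[94,[-0.46,-0.71,-0.03],0],[94,[-0.46,-0.71,-0.02],0],[94,[-0.46,-0.71,-0.03],0],[94,[-0.46,-0.71,-0.03],0],[94,[-0.46,-0.71,-0.02],0],[94,[-0.46,-0.71,-0.03],0],[94,[-0.46,-0.71,-0.03],0],[94,[-0.46,-0.71,-0.02],0],[94,[-0.46,-0.71,-0.03],0],[94,[0,0,0],0],[94,[0,0,0],0]]'
python3 - <<'E'
from h import *
s=read_state();a=camera("wrist");K,T=pose("wrist",s)
h=cv2.cvtColor(a,cv2.COLOR_RGB2HSV)
def m(lo,hi): return cv2.inRange(h,lo,hi)>0
for z in(66,95):print("handle",rect(m((5,170,60),(18,255,255)),z,K,T))
print("mat",rect(m((105,150,40),(125,255,255)),2,K,T))
for r in regions_of("wrist","lifter")[:1]:print(r["conf"],rect(r["pixels"],2.5,K,T))
go(467,68,47,3.09)
cv2.imwrite("pics/w1.png",a[:,:,::-1])
E
```

```text
clock: 2.85
eef_pos: [465.0, 73.7, 190.1]
eef_rot: [3.141, -0.0, 3.092]
wrist_force: [0.0, 0.5, 0.3]
finger_gap: 93.9
finger_force: 0.0
handle (array([467.9,  70.6]), array([15.7, 34.9]), np.float64(-0.057))
handle (array([461.9,  71.2]), array([14.3, 31.9]), np.float64(-0.057))
mat (array([514.2,  62.2]), array([109.8, 168.5]), np.float64(-0.013))
0.64 (array([517.7,  67.9]), array([ 81.4, 133.4]), np.float64(-0.074))
twist 0.0013 shift [-0.055 -0.135  2.864] t 2.95
```

View pics/w1.png

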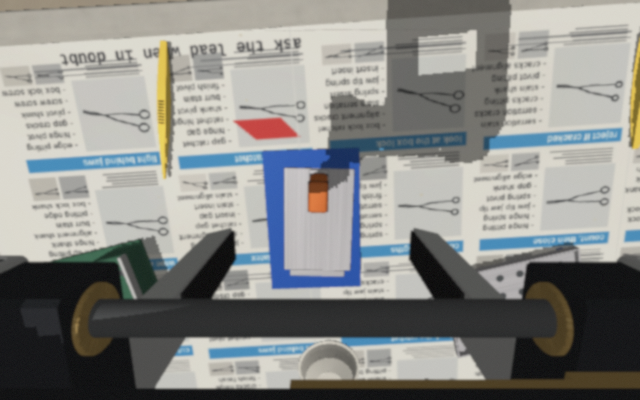

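The wrist view shows the orange handle at (318,193), with the blade on the mat from about row 170 to 275. It sits between the open fingers.

```bash
python3 -m jog '[[94,[-0.02,-0.05,0.3],0.005],[94,[0,0,0.5],0],[94,[0,0,0.5],0],[94,[0,0,0.5],0],[94,[0,0,0.5],0],[94,[0,0,0.32],0],[94,[0,0,0.2],0],[0,[0,0,0],0],[0,[0,0,0],0],[0,[0,0,0],0],[0,[0,0,0],0],[0,[0,0,0],0],[0,[0,0,0],0],[0,[0,0,0],0],[0,[0,0,0],0]]' 60
python3 - <<'E'
from h import *
print(read_state()["eef_pos"],read_state()["finger_force"])
E
```

```text
clock: 4.45
eef_pos: [465.9, 71.6, 49.3]
eef_rot: [3.142, 0.0, 3.078]
wrist_force: [0.4, 0.3, 1.0]
finger_gap: 33.2
finger_force: 0.0
[465.91894848  71.56632886  49.26604367] 0.0
```

```bash
python3 -m jog '[[0,[0,0,0],0],[0,[0,0,0],0],[0,[0,0,0],0],[0,[0,0,0],0],[0,[0,0,0],0],[0,[0,0,0],0],[0,[0,0,0],0]]' 60
python3 -m jog '[[0,[0,0,-0.1],0],[0,[0,0,-0.3],0],[0,[0,0,-0.5],0],[0,[0,0,-0.6],0],[0,[0,0,-0.5],0],[0,[0,0,0],0],[0,[0,0,0],0],[0,[0,0,0],0]]'
python3 - <<'E'
from h import *
s=read_state();a=camera("wrist");K,T=pose("wrist",s)
for r in regions_of("wrist","lifter")[:1]:
    print(r["conf"],rect(r["pixels"],102+.5,K,T))
    px=np.argwhere(r["pixels"]);print(px.min(0),px.max(0))
p=s["eef_pos"];psi=s["eef_rot"][2];f=-np.array([np.cos(psi),np.sin(psi)]);l=np.array([-f[1],f[0]])
# expected blade corners, level, lifter z = TCP z - 47.2
for pt in[(42,40),(42,-40),(-59,40),(-59,-40)]:
    g=p[:2]+f*(pt[0]+76)+l*pt[1]; print(pt,proj([g[0],g[1],p[2]-47.2+2.5],K,T).round())
cv2.imwrite("pics/w2.png",a[:,:,::-1])
E
```

```text
clock: 5.15
eef_pos: [465.9, 71.6, 49.2]
eef_rot: [3.142, -0.0, 3.078]
wrist_force: [-0.3, -0.2, -1.3]
finger_gap: 17.6
finger_force: 59.9
clock: 5.95
eef_pos: [465.3, 71.5, 148.0]
eef_rot: [-3.141, -0.002, 3.078]
wrist_force: [-0.2, -0.1, -2.1]
finger_gap: 17.6
finger_force: 59.9
0.78 (array([494.3,  69.3]), array([81.5, 87.5]), np.float64(-0.064))
[191 267] [348 374]
(42, 40) [[369. 348.]]
(42, -40) [[273. 348.]]
(-59, 40) [[373. 232.]]
(-59, -40) [[269. 232.]]
```

View pics/w2.png

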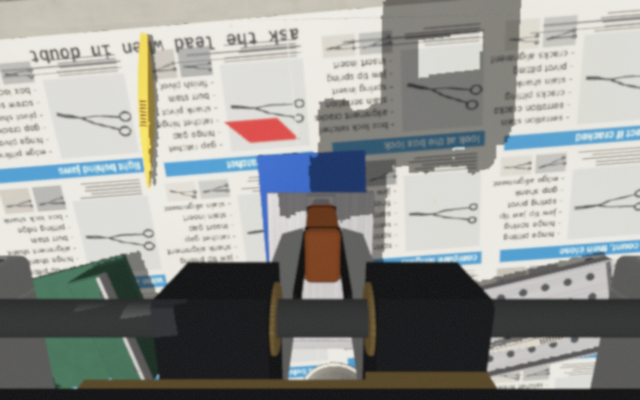

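Lifter is held level: the blade's front edge is at row 348, exactly as predicted for a level blade, and it spans columns 267–374.

```bash
python3 -m jog '[[0,[0,0,0],-0.02],[0,[0,0,0],-0.03],[0,[0,0,0],-0.0323],[0,[0,0,0],0]]'
python3 -c "
from h import *
go(437,259.3,80,3.3366)"
```

```text
clock: 6.45
eef_pos: [465.6, 71.6, 148.5]
eef_rot: [3.141, -0.001, -2.945]
wrist_force: [-0.1, 0.2, -2.0]
finger_gap: 17.6
finger_force: 59.9
twist 0.0005 shift [-0.166  3.795  1.37 ] t 6.45
```

```bash
python3 -m jog '[[0,[0,0.2,0],0],[0,[-0.02,0.4,0.1],0],[0,[-0.02,0.5,0.15],0],[0,[-0.02,0.5,0.2],0],[0,[-0.02,0.5,0.2],0],[0,[-0.02,0.5,0.2],0],[0,[-0.02,0.5,0.2],0],[0,[-0.02,0.4,0.2],0],[0,[-0.03,0.2,0.12],0],[0,[0,0.1,0],0],[0,[0,0,0],0],[0,[0,0,0],0]]'
python3 - <<'E'
from h import *
s=read_state();a=camera("wrist");K,T=pose("wrist",s)
t=camera("top");Kt,Tt=pose("top")
for r in regions_of("top","tray")[:1]: print(r["conf"],rect(r["pixels"],17,Kt,Tt))
for r in regions_of("wrist","tray")[:1]: print(r["conf"],r["rect"],rect(r["pixels"],17,K,T))
c,n=np.cos(.195),np.sin(.195)
P=np.array([[629+c*x-n*y,297.4+n*x+c*y,17] for x,y in((-55,-80),(-55,80),(55,80),(55,-80))])
for im,k in((a,(K,T)),(t,(Kt,Tt))): cv2.polylines(im,[proj(P,*k).round().astype(int)],True,(255,0,0))
go(437,259.3,49.4,3.3366)
cv2.imwrite("pics/w3.png",np.hstack([cv2.resize(a,(480,300))[:,:,::-1],cv2.resize(t[140:260,220:348],(320,300))[:,:,::-1]]))
E
```

```text
clock: 7.65
eef_pos: [437.8, 259.2, 81.2]
eef_rot: [3.142, 0.001, -2.948]
wrist_force: [-0.1, 0.2, -0.4]
finger_gap: 17.2
finger_force: 59.9
0.82 (array([630.1, 299.4]), array([111.9, 159.5]), np.float64(0.202))
0.57 [322.9, 362.9, 68.7, 24.1] (array([583.4, 289.4]), array([30.2, 61.2]), np.float64(0.193))
twist -0.0004 shift [0.014 0.005 0.633] t 7.85
```

View pics/w3.png

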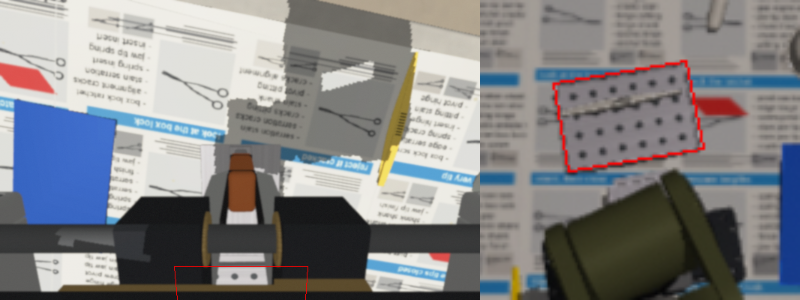

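The tray outline fits the top image (zoomed corners (553,85), (685,62), (703,150), (568,172)). The lifter is lined up in front of the mouth, so I'm going down.

```bash
python3 -m jog '[[0,[0,0.02,0.2],0],[0,[0,0,0.25],0],[0,[0,0,0.13],0],[0,[0,0,0.04],0],[0,[0,0,0],0],[0,[0,0,0],0]]'
python3 -c "
from h import *
go(552,282.9,49.7,3.3396)"
```

```text
clock: 8.45
eef_pos: [437.4, 260.7, 49.9]
eef_rot: [3.142, 0.0, -2.947]
wrist_force: [0.6, 0.1, -1.9]
finger_gap: 17.4
finger_force: 59.9
twist -0.001 shift [-2.334 -0.015  0.004] t 8.45
```

```bash
python3 -m jog '[[0,[-0.1,0,0],0],[0,[-0.18,0,0],0],[0,[-0.2,0,0],0],[0,[-0.2,0,0],0],[0,[-0.2,0,0],0],[0,[-0.2,0,0],0],[0,[-0.2,0,0],0],[0,[-0.2,0,0],0],[0,[-0.2,0,0],0],[0,[-0.2,0,0],0],[0,[-0.18,0,0],0],[0,[-0.14,0,0],0],[0,[-0.08,0,0],0],[0,[-0.04,0,0],0],[0,[0,0,0],0],[0,[0,0,0],0],[0,[0,0,0],0]]'
python3 - <<'E'
from h import *
t=camera("top");Kt,Tt=pose("top")
for r in regions_of("top","tray")[:1]: print(r["conf"],rect(r["pixels"],17,Kt,Tt))
go(552,282.9,49.7,3.3396)
E
```

```text
clock: 10.15
eef_pos: [550.9, 283.1, 49.9]
eef_rot: [3.142, 0.0, -2.947]
wrist_force: [0.8, 0.4, -1.5]
finger_gap: 17.6
finger_force: 59.9
twist -0.001 shift [-0.02  -0.008  0.003] t 10.25
```

```bash
python3 -m jog '[[0,[0,0,0],0],[0,[0,0,-0.03],0],[0,[0,0,-0.03],0],[0,[0,0,-0.04],0],[0,[0,0,-0.06],0],[0,[0,0,-0.1],0],[0,[0,0,-0.15],0],[0,[0,0,-0.2],0],[0,[0,0,-0.25],0],[0,[0,0,-0.25],0],[0,[0,0,-0.25],0],[0,[0,0,-0.25],0],[0,[0,0,-0.2],0],[0,[0,0,-0.15],0],[0,[0,0,-0.1],0],[0,[0,0,-0.05],0],[0,[0,0,0],0],[0,[0,0,0],0]]'
python3 - <<'E'
from h import *
s=read_state();a=camera("wrist");K,T=pose("wrist",s)
b=camera("scene");Ks,Ts=pose("scene")
p=s["eef_pos"];psi=s["eef_rot"][2];f=-np.array([np.cos(psi),np.sin(psi)]);l=np.array([-f[1],f[0]])
z0=p[2]-47.2+2.5
# expected tray rim if level and at x=+3 in lifter frame
P=np.array([[*(p[:2]+f*(x+79)+l*y),z0+10] for x,y in((-55,-80),(-55,80),(55,80),(55,-80))])
for im,k in((a,(K,T)),(b,(Ks,Ts))): cv2.polylines(im,[proj(P,*k).round().astype(int)],True,(255,0,0))
print(z0-7,proj(P,Ks,Ts).round().tolist())
cv2.imwrite("pics/w4.png",np.hstack([cv2.resize(a,(400,250))[:,:,::-1],cv2.resize(b[60:260,180:500],(400,250))[:,:,::-1]]))
E
```

```text
clock: 12.05
eef_pos: [550.9, 283.0, 154.8]
eef_rot: [-3.141, -0.001, -2.947]
wrist_force: [0.2, -0.1, -3.4]
finger_gap: 17.6
finger_force: 59.9
103.06873300306357 [[321.0, 174.0], [265.0, 157.0], [282.0, 132.0], [335.0, 146.0]]
```

View pics/w4.png

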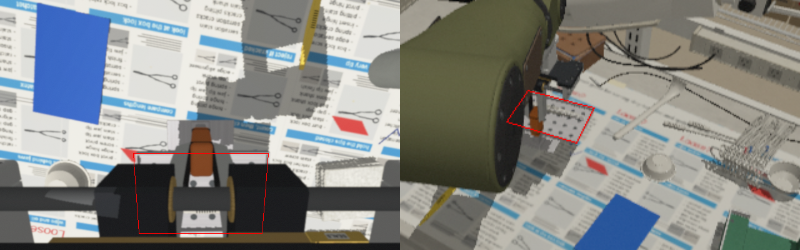

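Wrist view (left): the tray rides on the blade and the predicted outline starts at (135,153). In the scene view (right) the tray matches the level outline, from (507,122) to (595,107). Next I fit the stand model in both starting images.

```bash
python3 - <<'E'
from h import *
from scipy.optimize import minimize
from itertools import product
boxes=[((-70,70),(-95,95),(0,6))]+[((-65,65),tuple(sorted((s*52,s*95))),(0,40)) for s in(1,-1)]+[((-65,70),tuple(sorted((s*91,s*95))),(0,50)) for s in(1,-1)]+[((65,70),tuple(sorted((s*52,s*95))),(0,50)) for s in(1,-1)]
B=[np.array(list(product(*b)),float) for b in boxes]
S=4;M={};ims={}
for c,roi in(("top",(400,140,580,260)),("scene",(410,210,540,320))):
    im=cv2.imread(f"pics/{c}.png");ims[c]=im
    h=cv2.cvtColor(im,cv2.COLOR_BGR2HSV)
    g=cv2.inRange(h,(55,60,15),(95,255,255));z=np.zeros_like(g);x0,y0,x1,y1=roi;z[y0:y1,x0:x1]=g[y0:y1,x0:x1]
    n,l,st,_=cv2.connectedComponentsWithStats(z);z=(l==1+np.argmax(st[1:,4])).astype(np.uint8)
    M[c]=cv2.resize(cv2.morphologyEx(z,cv2.MORPH_CLOSE,np.ones((3,3))),None,fx=S,fy=S,interpolation=cv2.INTER_NEAREST)
def sil(c,v):
    K,T=pose(c);m=np.zeros_like(M[c]);cs,sn=np.cos(v[2]/100),np.sin(v[2]/100)
    for b in B:
        w=np.c_[v[0]+cs*b[:,0]-sn*b[:,1],v[1]+sn*b[:,0]+cs*b[:,1],b[:,2]]
        q=((proj(w,K,T)+.5)*S).round().astype(np.int32);cv2.fillConvexPoly(m,cv2.convexHull(q),1)
    return m
def cost(v,cs):
    return sum(1-(sil(c,v)&M[c]).sum()/(sil(c,v)|M[c]).sum() for c in cs)
for cs in(["top"],["scene"],["top","scene"]):
    r=min((minimize(cost,[x,y,20],args=(cs,),method="Nelder-Mead",options=dict(initial_simplex=[[x,y,20],[x+10,y,20],[x,y+10,20],[x,y,28]])) for x,y in((605,-215),(595,-205))),key=lambda r:r.fun)
    print(cs,r.x.round(1),round(r.fun,3))
out=[]
for c,(x0,y0,x1,y1) in(("top",(400,140,560,260)),("scene",(400,210,560,330))):
    im=cv2.resize(ims[c],None,fx=S,fy=S);ct,_=cv2.findContours(sil(c,r.x),0,1);cv2.drawContours(im,ct,-1,(0,0,255),1)
    out.append(cv2.resize(im[y0*S:y1*S,x0*S:x1*S],(400,300)))
cv2.imwrite("pics/fit.png",np.hstack(out))
E
```

```text
['top'] [ 615.2 -226.9   21. ] 0.137
['scene'] [ 614.7 -225.3   16.1] 0.12
['top', 'scene'] [ 615.1 -225.4   18.7] 0.26
```

View pics/fit.png

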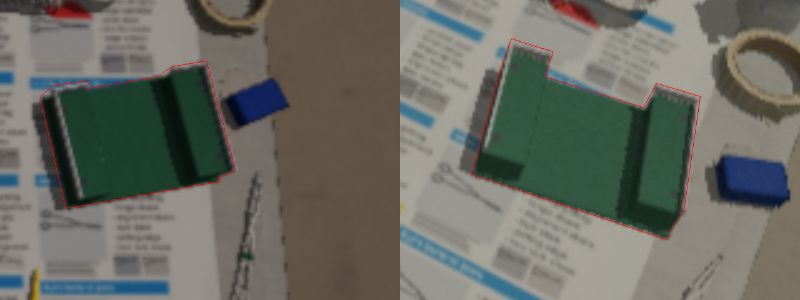

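```bash
python3 -m jog '[[0,[0.02,-0.1,0],0],[0,[0.04,-0.2,0],0],[0,[0.07,-0.3,0],0],[0,[0.09,-0.4,0],0],[0,[0.11,-0.5,0],0],[0,[0.11,-0.5,0],0],[0,[0.11,-0.5,0],0],[0,[0.11,-0.5,0],0],[0,[0.11,-0.5,0],0],[0,[0.11,-0.5,0],0],[0,[0.11,-0.5,0],0],[0,[0.11,-0.5,0],0],[0,[0.09,-0.4,0],0],[0,[0.07,-0.3,0],0],[0,[0.04,-0.2,0],0],[0,[0.02,-0.1,0],0],[0,[0,0,0],0],[0,[0,0,0],0]]'
python3 - <<'E'
from h import *
go(536.5,-241.6,154.5,3.3366)
E
```

```text
clock: 13.95
eef_pos: [544.4, -23.6, 155.2]
eef_rot: [3.141, -0.0, -2.946]
wrist_force: [0.1, 0.5, -3.5]
finger_gap: 17.3
finger_force: 59.9
twist 0.0001 shift [ 1.    -4.248  0.014] t 13.95
```

```bash
cat > fit.py <<'E'
from h import *
from scipy.optimize import minimize
from itertools import product
def bx(*b): return np.array(list(product(*b)),float)
sy=lambda s,a,b:tuple(sorted((s*a,s*b)))
G=[bx((-70,70),(-95,95),(0,6))]+[bx((-65,65),sy(s,52,95),(0,40)) for s in(1,-1)]
L=[bx((-65,70),sy(s,91,95),(38,50)) for s in(1,-1)]+[bx((65,70),sy(s,52,95),(38,50)) for s in(1,-1)]
S=4
def run(views):  # views: list of (bgr, roi, K, T)
    V=[]
    for im,(x0,y0,x1,y1),K,T in views:
        g=cv2.inRange(cv2.cvtColor(im,cv2.COLOR_BGR2HSV),(55,60,15),(95,255,255))
        z=np.zeros_like(g);z[y0:y1,x0:x1]=g[y0:y1,x0:x1]
        n,l,st,_=cv2.connectedComponentsWithStats(z);z=(l==1+np.argmax(st[1:,4])).astype(np.uint8)
        roi=np.zeros_like(g);roi[y0:y1,x0:x1]=1
        V.append((cv2.resize(z,None,fx=S,fy=S,interpolation=0),cv2.resize(roi,None,fx=S,fy=S,interpolation=0),K,T))
    def sil(B,v,sh,K,T):
        m=np.zeros(sh,np.uint8);c,s=np.cos(v[2]/100),np.sin(v[2]/100)
        for b in B:
            w=np.c_[v[0]+c*b[:,0]-s*b[:,1],v[1]+s*b[:,0]+c*b[:,1],b[:,2]]
            cv2.fillConvexPoly(m,cv2.convexHull(((proj(w,K,T)+.5)*S).round().astype(np.int32)),1)
        return m
    def cost(v):
        t=0
        for z,roi,K,T in V:
            ok=(1-sil(L,v,z.shape,K,T))*roi;m=sil(G,v,z.shape,K,T)
            t+=((m^z)*ok).sum()/z.sum()
        return t
    r=minimize(cost,[612,-222,20],method="Nelder-Mead",options=dict(initial_simplex=[[612,-222,20],[622,-222,20],[612,-212,20],[612,-222,28]]))
    return r.x.round(1),round(r.fun,3)
E
python3 - <<'E'
from fit import *
v=[(cv2.imread("pics/top.png"),(400,140,580,260),*pose("top")),(cv2.imread("pics/scene.png"),(410,210,540,320),*pose("scene"))]
for x in(v[:1],v[1:],v):print(run(x))
s=read_state();a=camera("wrist")[:,:,::-1].copy();K,T=pose("wrist",s)
g=cv2.inRange(cv2.cvtColor(a,cv2.COLOR_BGR2HSV),(55,60,15),(95,255,255));p=np.argwhere(g>0);print(len(p),p.min(0),p.max(0))
cv2.imwrite("pics/w5.png",a)
E
```

```text
(array([ 615.8, -227.2,   19.8]), np.float64(0.038))
(array([ 615.8, -226.7,   19.2]), np.float64(0.046))
(array([ 616. , -226.7,   20. ]), np.float64(0.086))
24227 [47  0] [281 234]
```

View pics/w5.png

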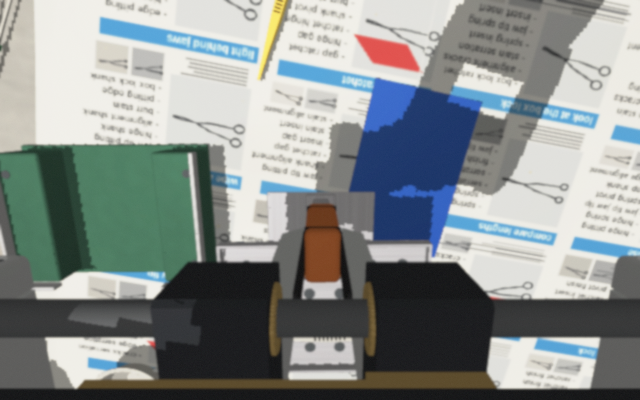

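The stand (green, columns 0–210, rows 145–285) looks square to the tool. The tray's near rim at rows 243–262, columns 217–433, is centred on the handle at column 322.

```bash
python3 - <<'E'
from h import *
s=read_state();K,T=pose("wrist",s)
p=s["eef_pos"];psi=s["eef_rot"][2];f=-np.array([np.cos(psi),np.sin(psi)]);l=np.array([-f[1],f[0]])
z0=p[2]-47.2+2.5
for x in(23,25,27):  # near rim distance ahead of the TCP
    print(x,[proj([*(p[:2]+f*x+l*y),z0+10],K,T).round(1).tolist()[0] for y in(-80,80)])
go(537.6,-242.7,154.5,3.3396)
E
```

```text
23 [[212.5, 243.3], [428.7, 243.3]]
25 [[212.7, 245.8], [428.5, 245.8]]
27 [[212.9, 248.4], [428.3, 248.4]]
twist -0.0008 shift [ 0.996 -4.273  0.014] t 14.0
```

```bash
python3 -m jog '[[0,[0.02,-0.1,0],0],[0,[0.05,-0.2,0],0],[0,[0.07,-0.3,0],0],[0,[0.09,-0.4,0],0],[0,[0.11,-0.5,0],0],[0,[0.11,-0.5,0],0],[0,[0.11,-0.5,0],0],[0,[0.11,-0.5,0],0],[0,[0.1,-0.4,0],0],[0,[0.09,-0.35,0],0],[0,[0.06,-0.27,0],0],[0,[0.03,-0.17,0],0],[0,[0.02,-0.08,0],0],[0,[0,-0.03,0],0],[0,[0,0,0],-0.001],[0,[0,0,0],0],[0,[0,0,0],0],[0,[0,0,0],0]]'
python3 - <<'E'
from h import *
go(539,-244.5,100,3.3396)
E
```

```text
clock: 15.8
eef_pos: [538.5, -244.1, 155.3]
eef_rot: [-3.142, 0.0, -2.943]
wrist_force: [0.2, -0.8, -4.4]
finger_gap: 17.3
finger_force: 59.9
twist 0.0001 shift [-0.008 -0.01   1.106] t 15.8
```

```bash
python3 -m jog '[[0,[0,0,0.08],0],[0,[0,0,0.15],0],[0,[0,0,0.2],0],[0,[0,0,0.22],0],[0,[0,0,0.2],0],[0,[0,0,0.15],0],[0,[0,0,0.1],0],[0,[0,0,0.05],0],[0,[0,0,0.02],0],[0,[0,0,0.02],0],[0,[0,0,0.02],0],[0,[0,0,0.02],0],[0,[0,0,0.02],0],[0,[0,0,0.02],0],[0,[0,0,0.02],0]]'
python3 - <<'E'
from h import *
s=read_state();a=camera("wrist");K,T=pose("wrist",s);cv2.imwrite("pics/w6.png",a[:,:,::-1])
b=camera("scene");cv2.imwrite("pics/s6.png",b[:,:,::-1])
Ks,Ts=pose("scene")
c,n=np.cos(.198),np.sin(.198)
print(proj([[616+c*x-n*y,-227+n*x+c*y,57] for x,y in((-55,-80),(-55,80),(55,80),(55,-80))],Ks,Ts).round(1).tolist())
for q in("tray",):
  for r in regions_of("scene",q)[:2]: print(r["conf"],r["rect"],rect(r["pixels"],57,Ks,Ts))
E
```

```text
clock: 17.3
eef_pos: [538.5, -244.4, 90.8]
eef_rot: [-3.141, 0.0, -2.944]
wrist_force: [-1.0, -0.0, -2.2]
finger_gap: 17.0
finger_force: 59.9
[[509.1, 286.1], [440.8, 264.4], [449.6, 229.7], [514.2, 249.0]]
0.66 [477.7, 263.1, 69.2, 46.9] (array([ 581.2, -192.2]), array([72.1, 76.7]), np.float64(0.236))
```

```bash
python3 -m jog '[[0,[0,0,0.02],0],[0,[0,0,0.02],0],[0,[0,0,0.03],0],[0,[0,0,0.03],0],[0,[0,0,0.02],0],[0,[0,0,0],0],[0,[0,0,0],0],[0,[0,0,0],0]]'
python3 - <<'E'
from h import *
s=read_state();print(s["wrist_force"])
b=camera("scene")[:,:,::-1].copy();a=camera("wrist")[:,:,::-1]
Ks,Ts=pose("scene");c,n=np.cos(.198),np.sin(.198)
P=proj([[616+c*x-n*y,-227+n*x+c*y,57] for x,y in((-55,-80),(-55,80),(55,80),(55,-80))],Ks,Ts).round().astype(int)
b=cv2.resize(b,None,fx=4,fy=4,interpolation=2);cv2.polylines(b,[P*4+2],True,(0,0,255))
cv2.imwrite("pics/w7.png",np.hstack([cv2.resize(a,(400,300)),cv2.resize(b[820:1300,1640:2280],(400,300))]))
E
```

```text
clock: 18.25
eef_pos: [538.5, -244.4, 84.8]
eef_rot: [-3.142, 0.0, -2.944]
wrist_force: [0.0, -0.7, -1.5]
finger_gap: 17.2
finger_force: 59.9
[ 0.00653561 -0.69509708 -1.51169746]
```

View pics/w7.png

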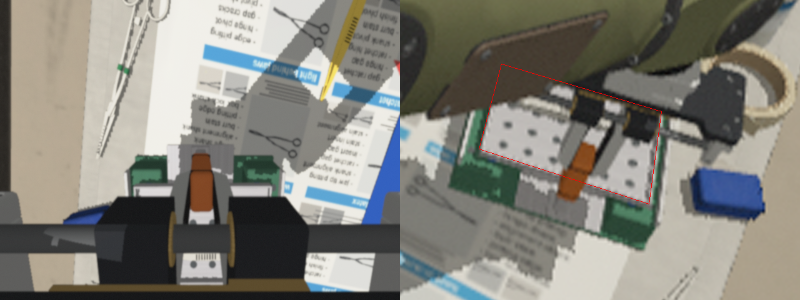

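The tray sits on the rails inside the predicted outline (corners (480,150), (650,205), (660,112)), and the wrist force is back to the lifter's own weight. I'm drawing the blade out.

```bash
python3 -m jog '[[0,[0.05,0,0],0],[0,[0.1,0,0],0],[0,[0.2,0,0],0],[0,[0.25,0,0],0],[0,[0.25,0,0],0],[0,[0.25,0,0],0],[0,[0.25,0,0],0],[0,[0.25,0,0],0],[0,[0.25,0,0],0],[0,[0.25,0,0],0],[0,[0.25,0,0],0],[0,[0.25,0,0],0],[0,[0.2,0,0],0],[0,[0.15,0,0],0],[0,[0.05,0,0],0],[0,[0,0,0],0],[0,[0,0,0],0],[0,[0,0,0],0],[0,[0,0,0],0]]'
python3 -m jog '[[0,[0,0,-0.1],0.03],[0,[0,0,-0.2],0.03],[0,[0,0,-0.1],0.01],[0,[0,0,0],0]]'
python3 - <<'E'
from h import *
b=camera("top");Ks,Ts=pose("top")
for r in regions_of("top","tray")[:1]: print(r["conf"],rect(r["pixels"],57,Ks,Ts))
for r in regions_of("top","forceps")[:3]: print(r["conf"],rect(r["pixels"],60,Ks,Ts))
cv2.imwrite("pics/t8.png",b[:,:,::-1])
go(465.5,70,105,3.077)
E
```

```text
clock: 20.25
eef_pos: [391.6, -273.8, 84.7]
eef_rot: [3.142, -0.0, -2.943]
wrist_force: [0.5, -0.3, -2.2]
finger_gap: 17.7
finger_force: 59.9
clock: 20.65
eef_pos: [391.7, -274.0, 105.3]
eef_rot: [-3.141, 0.001, 3.119]
wrist_force: [0.5, 0.9, -1.8]
finger_gap: 17.3
finger_force: 59.9
0.74 (array([ 630.7, -207.3]), array([ 13.7, 116.1]), np.float64(0.239))
0.55 (array([379.5, -82.8]), array([ 13.9, 121.4]), np.float64(-0.122))
0.5 (array([390.1, 406.4]), array([78.2,  8.1]), np.float64(0.058))
twist 0.0139 shift [-1.038  6.956 -0.012] t 20.8
```

```bash
python3 -m jog '[[0,[0,0.2,-0.4],0],[0,[0,0.3,-0.5],0],[0,[0,0.4,-0.3],0],[0,[0,0.6,0],0],[0,[0,0.7,0],0],[0,[0,0.7,0],0],[0,[-0.2,0.7,0],0],[0,[-0.2,0.7,0],0],[0,[-0.2,0.7,0],0],[0,[-0.2,0.7,0.2],0],[0,[-0.2,0.5,0.3],0],[0,[0,0.2,0.3],0],[0,[0,0.1,0.2],0],[0,[0,0,0],0],[0,[0,0,0],0],[0,[0,0,0],0]]'
python3 - <<'E'
from h import *
go(463.5,64,49.7,3.119)
E
```

```text
clock: 22.4
eef_pos: [448.8, 49.4, 115.5]
eef_rot: [-3.142, 0.001, 3.119]
wrist_force: [-0.1, -0.6, -2.0]
finger_gap: 17.7
finger_force: 59.9
twist -0.0 shift [-0.287  0.299  1.315] t 22.4
```

```bash
python3 -m jog '[[0,[-0.1,0.1,0.2],0],[0,[-0.1,0.1,0.3],0],[0,[-0.09,0.1,0.3],0],[0,[0,0,0.25],0],[0,[0,0,0.12],0],[0,[0,0,0.06],0],[0,[0,0,0.04],0],[0,[0,0,0.02],0],[0,[0,0,0.02],0],[0,[0,0,0],0],[0,[0,0,0],0]]'
```

```text
clock: 23.5
eef_pos: [463.4, 64.6, 49.5]
eef_rot: [3.142, 0.0, 3.12]
wrist_force: [-0.1, 0.1, -1.4]
finger_gap: 17.5
finger_force: 59.9
```

```bash
python3 -m jog '[[0,[0,0,0.01],0],[20,[0,0,0],0],[22,[0,0,0],0],[26,[0,0,0],0],[40,[0,0,0],0],[60,[0,0,0],0],[80,[0,0,0],0],[94,[0,0,0],0],[94,[0,0,0],0],[94,[0,0,-0.1],0],[94,[0,0,-0.4],0],[94,[0,0,-0.7],0],[94,[0,0,-0.8],0],[94,[0,0,-0.8],0],[94,[0.4,0.3,-0.4],0],[94,[0.7,0.5,0],0],[94,[0.7,0.8,0],0],[94,[0.4,0.8,0],0],[94,[0,0.4,0],0],[94,[0,0,0],0]]'
python3 - <<'E'
from h import *
b=camera("top");K,T=pose("top");cv2.imwrite("pics/t9.png",b[:,:,::-1])
for q,z in(("lifter",4),("tray",57),("bowl",25),("forceps",60),("lifter_mat",2)):
    for r in regions_of("top",q)[:1]: print(q,round(r["conf"],2),rect(r["pixels"],z,K,T))
a=b[:,:,::-1].copy();c,n=np.cos(.198),np.sin(.198)
a=cv2.resize(a[130:290,300:540],(720,480),interpolation=2)
for w,h,z in((55,80,57),(70,95,50)):
  P=proj([[616+c*x-n*y,-227+n*x+c*y,z] for x,y in((-w,-h),(-w,h),(w,h),(w,-h))],K,T)
  cv2.polylines(a,[((P-[300,130])*3+1).round().astype(int)],True,(0,0,255))
cv2.imwrite("pics/t9c.png",a)
E
```

```text
clock: 25.5
eef_pos: [357.9, 206.4, 209.2]
eef_rot: [3.141, 0.001, 3.123]
wrist_force: [0.0, 0.7, -1.2]
finger_gap: 93.8
finger_force: 0.0
lifter 0.79 (array([517.9,  60.1]), array([ 78.2, 132. ]), np.float64(-0.013))
tray 0.79 (array([ 617.1, -228.7]), array([110.2, 162.2]), np.float64(0.207))
bowl 0.59 (array([711.1,  69. ]), array([78.8, 75.8]), np.float64(0.002))
forceps 0.75 (array([365.5, -80.4]), array([10.9, 65.8]), np.float64(-0.178))
lifter_mat 0.93 (array([517.8,  59.5]), array([113.5, 174.2]), np.float64(-0.016))
```

View pics/t9c.png

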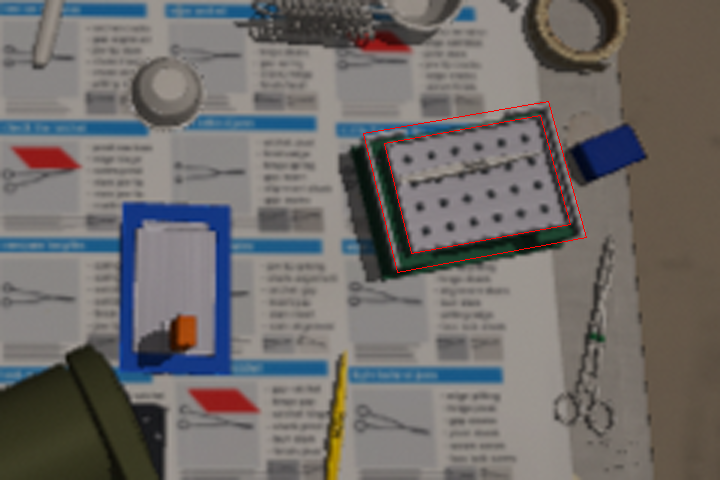

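The tray is centred and square on the stand (centre about (478,185) in the crop) with the forceps in it. The lifter lies flat on its mat (175,285), and the bowl (167,92) hasn't moved. Handing in.

```bash
python3 -c "
from cell import *
print(sign_off())"
```

```text
the job is handed in; nothing more can be done
None
```

I handed the job in at about 26 s. The last top view shows the tray on the stand within about 3 mm and 0.01 rad of centre and square, forceps still in it, the lifter back on its mat and released, and the bowl unmoved; I didn't re-measure the swab pot, and sign-off returned no verdict.

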